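Close the housing and rock the pendulum gauge on its stud to the mark

TASK

Set the loose cover with the stud onto the round housing so that its plug is fully down in the rim and it sits level, and let go of it. Then take the pendulum angle gauge by its grip post, stand it upright with the middle of its foot on the crown of the stud for a moment, and rock it there until its swinging pointer settles on the mark tab. Finish while still holding the gauge still at that angle in the gripper with its foot resting on the stud; leave the other things on the bench alone.

Things in the scene. Friction and masses are not known exactly. Their poses are not given: they have to be found in the camera images.
- cover: Loose round aluminium cover standing on its plug, about 0.28 kg. Origin: underside centre; z up. Heights above it: plug 72 mm across (66 at the tapered foot) 0 to 8 mm; flange 92 mm across 8 to 14 mm; on top a dark steel stud, a square block 26 x 26 mm with flats along the cover's x and y, 14 to 38 mm, its uneven rounded crown reaching 48 mm.
- crown (a point): Highest point of the stud on the cover: top of a dome of radius 14 mm, 48 mm above the cover's origin and 4 mm to its own +x side of the middle. A lower knuckle beside it stays clear of a flat foot tilted up to 30 degrees.
- housing: Round open aluminium housing bolted to the bench (fixed, place varies): 88 mm outside, 77 mm inside, 40 mm high, floor 6 mm, three low lugs reaching 61 mm from its axis. Origin: underside centre, on the bench. The cover's plug drops in and its flange sits on the rim; seated, the cover's origin is 32 mm above this origin.
- rim (a point): Centre of the housing's mouth, level with its rim, 40 mm above the bench.
- gauge: Loose upright pendulum gauge standing on its foot, about 0.32 kg. Origin: centre of the foot's flat underside; z up, x out of the dial face (starts facing roughly world +x), y along the foot. Steel foot 34 (x) x 64 (y) x 10 mm; round case 96 mm across, 20 mm thick, centre 66 mm up; black flat-sided grip post 26 (x) x 30 (y) mm, 110 to 162 mm up.
- foot (a point): Centre of the flat underside of the gauge's foot (the gauge's origin).
- pointer (a joint): Angle of the pointer on the dial, rad. It hangs freely from the dial centre (lightly damped, settles in about 1 s): 0 along the gauge's own downward direction, positive with its tip towards the gauge's +y (to the right when facing the dial). Turning the gauge by an angle about its own +x (right-handed) brings it to minus that angle.
- mark (a joint): Angle of the mark tab on the dial, rad, same zero, axis and sense as the pointer: between 0.18 and 0.34, set differently every time; stiff, it stays put on the dial.
- pointer_tip (a point): Tip of the pointer (black bar with a brass bob), 36 mm from the dial centre, in front of the face.
- mark_tip (a point): Inner end of the mark tab: a dark steel tab 4 mm wide on the dial's rim, lying just outside the circle of the pointer's tip, 36 mm from the dial centre. The pointer is on the mark when its tip is within this tab's width.
- bezel: Bystander: open brass ring, 100 mm across, 10 mm high; origin at its underside centre.
- cap: Bystander: small plain aluminium cap 56 mm across, 10 mm high, no stud; origin at its underside centre.
- movement: Bystander: round clockwork-like part 52 mm across, 24 mm high; origin at its underside centre.
- screwdriver: Bystander: screwdriver with a black handle lying on the bench; origin under its middle.
- oil: Bystander: small white bottle 40 mm across, 110 mm high; origin at its underside centre.
- wrench: Bystander: steel wrench lying on the bench; origin under its middle.
- bracket: Bystander: steel angle bracket 50 x 30 mm, 40 mm high; origin at its underside centre.
Mind the look-alikes: they are no part of the job. Leave any blue or brown look-alike of the cover alone.

How it is judged:
On the way, in this order (a step that is already met when the one before it is completed fails the run):
1. the cover sits level on the housing, plug fully down, and is let go (horizontal distance between cover and housing below 0.005 m and z of cover in the frame of housing between 0.03 and 0.0345 m and angle between cover's own z axis and vertical below 0.035 rad and contact force between the fingers and cover below 0.05 N), for 0.3 s.
2. the gripper holds the gauge upright with the middle of its foot on the crown of the stud (contact force between gauge and cover above 0.3 N and contact force between the fingers and gauge above 2 N and distance between foot and crown below 0.015 m and contact force between gauge and housing below 0.05 N and angle between gauge's own z axis and vertical below 0.08 rad), for 0.2 s.
At the end, for the whole second after the job is handed in: Gauge held still by the fingers (over 2 N), foot on the stud (over 0.3 N, foot centre within 15 mm of the crown), clear of the housing; pointer tip at rest within 2 mm of mark_tip; cover untouched by the fingers, centred within 5 mm, within 2.5 mm of fully home, level within 0.035 rad (all of step 1 and distance between pointer_tip and mark_tip below 0.002 m and velocity of joint pointer between -0.2 and 0.2 rad/s and linear speed of gauge below 0.01 m/s and angular speed of gauge below 0.05 rad/s and contact force between gauge and cover above 0.3 N and contact force between the fingers and gauge above 2 N and distance between foot and crown below 0.015 m and contact force between gauge and housing below 0.05 N); the arm keeps its last pose, push and grip.
It fails at once if a bystander was moved by more than 30 mm (distance of any of bezel, cap, movement, screwdriver, oil, wrench, bracket from where it was at the start of the episode above 0.03 m).
It also fails if it takes over 67 s, if anything falls off the work surface, if the arm or the gripper's body presses on something with over 40 N, if the wrist force passes 120 N, or if a joint passes its speed limit or range.

ROBOT

A 7-joint arm with a two-finger parallel gripper is mounted at the origin on the work surface. World frame = base frame: x ahead of the robot, y to its left, z up, the work surface at z = 0. Lengths are in m, angles in rad, forces in N, time in s.
With the tool pointing down it reaches from about 0.425 to 0.95 m from the base axis. Payload 4.7 kg.
Tool frame: the origin (TCP) lies between the finger pads; the fingertips stand 25 mm ahead of it and the grasp point (between the pads) lies 6 mm ahead of it; x points along the fingers, z is the direction in which the jaws open and shut, and the axes are right-handed (so a half turn about x gives the same grasp; the last joint's range is limited). The gripper opens to 85 mm and grips with 20 to 120 N. Pads are 22 mm wide; open, the fingers measure 114 mm over their backs; the gripper's body (76 mm by 85 mm) begins 54 mm behind the grasp point. The pads swing forward as they close: fully open they stand 13 mm farther back than shut.
Start: joints at [1.202, 0.469, -0.049, 1.532, 0.024, 1.141, -0.082], TCP at [0.225, -0.636, 0.256] pointing down, gripper open.
Joint ranges: [-2.59, 2.59], [-0.33, 1.99], [-1.39, 1.29], [0.1, 2.45], [-1.04, 4.18], [0.21, 1.99], [-2.66, 2.66]. Speed limits (rad/s): [2.57, 2.57, 3.14, 3.14, 3.14, 3.14, 3.14].

INTERFACE

Orientations are given as a 3x3 rotation matrix whose columns are the frame's x, y, z axes.
In Python, from rig import * gives the robot as it stands. Calls block until the motion is done:
- movep(position, orientation): joint-space move of the TCP to a pose.
- move_l(position, attitude=None, feed=0.15, until_force=None): straight line of the TCP; attitude=None keeps the orientation; feed is the mean speed in m/s. With until_force (N) it stops when the force on the tool has changed by that much, and returns True; else False.
- move_joints(angles): joint-space move.
- command_gripper(opening, newtons=None): finger opening in m; newtons is the grip in N (None keeps the last); returns when the fingers have stopped.
- sleep(seconds).
- inverse_kinematics(position, orientation): joint angles nearest the present ones, or None.
- sense(): the state.
- camera(name): name is "side" or "top"; returns (picture, depth): 400x640x3 uint8, red, green, blue; 400x640 float32, m along the optical axis (not along the pixel's ray), 0 where there is no reading.
- camera_params(name): a dict with "K" (3x3 intrinsics, pixels), "position" and "rotation" of the camera in the world. Camera axes: x right, y down, z forward; pixel columns grow to the right and rows downward; lengths in m; the calibration is good to about 2 mm. A picture is of the moment at which its call begins. camera_params takes no time and is no camera call.
A pose or a line that the arm cannot do raises Unreachable and nothing moves.
- finish_job(): hands the job in, once; it reports no verdict.
The state is a dict: "time_s": time; "joint_pos": joint angles; "qd": joint speeds; "joint_efforts": joint torques, N m; "position": TCP position; "tcp_rot": TCP orientation; "wrist_force": force on the tool from outside, world axes, zero at the start; "ft_torque": the same for the moment, N m; "finger_gap": finger opening in m.
Only numpy, scipy, OpenCV 4.12 (cv2) and the standard library are available. Lean on these libraries where they do the work, as an engineer would, in place of code of your own. Each camera call takes 0.05 s, during which the arm holds its last target.

## Working session

There is one attempt and no reset: what is moved stays moved. The work goes in short steps, each a Python script; the robot and the scene stay as the last script left them, time stands still between calls to the robot, and variables do not carry over. Pictures are saved under pics/ and viewed, and the job is handed in when it is done.

```bash
mkdir -p pics; ls; python3 - <<'E'
from rig import *
import cv2, numpy as np
for n in ["top","side"]:
    p,d=camera(n); cv2.imwrite(f"pics/{n}0.png",p[:,:,::-1]); np.save(f"pics/{n}0.npy",d)
    c=camera_params(n); print(n,c)
s=sense(); print(s["time_s"],s["position"],s["tcp_rot"],s["finger_gap"],s["wrist_force"])
E
```

```text
pics
top {'K': array([[465.60370982,   0.        , 319.37081578],
       [  0.        , 465.60370982, 197.86110131],
       [  0.        ,   0.        ,   1.        ]]), 'position': array([ 0.37054612, -0.04319356,  1.34334243]), 'rotation': array([[-0.03034504, -0.98927898,  0.14285057],
       [-0.99953699,  0.02971446, -0.00654596],
       [ 0.00223105, -0.14298307, -0.98972262]])}
side {'K': array([[379.60299777,   0.        , 323.88739421],
       [  0.        , 379.60299777, 201.0637734 ],
       [  0.        ,   0.        ,   1.        ]]), 'position': array([0.39322121, 0.655992  , 0.89931938]), 'rotation': array([[-0.97977094, -0.14137465,  0.1416408 ],
       [-0.19946431,  0.74721957, -0.63393762],
       [-0.01621407, -0.64936594, -0.76030322]])}
0.1 [ 0.22485864 -0.63595117  0.25538003] [[-6.08618873e-04  9.42789048e-01  3.33389322e-01]
 [ 1.61549075e-03  3.33389876e-01 -9.42787665e-01]
 [-9.99998510e-01 -3.52109997e-05 -1.72597436e-03]] 0.08532045479412968 [0.03321708 0.19359248 0.57354362]
```

View pics/top0.png

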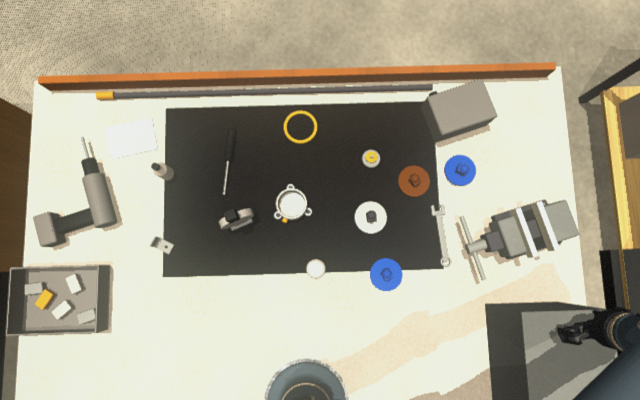

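View pics/side0.png

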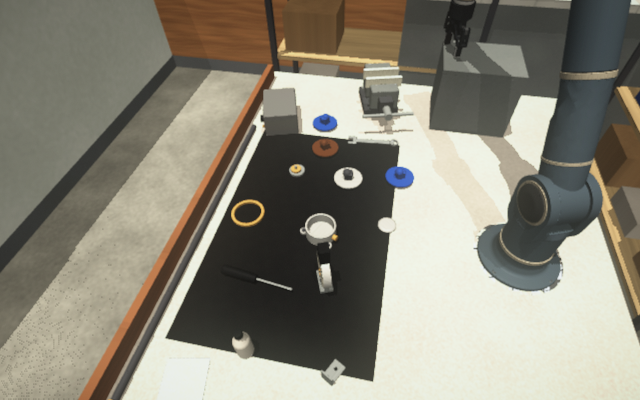

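Look-alikes for the cover (top view): aluminium with a dark stud at (371,217), brown (414,181), blue (460,170), blue (386,274), and the plain stud-less cap at (316,268). By the description I choose (371,217). The housing is at (292,205) and the gauge at (237,218). I'll check them in close crops.

```bash
cat > h.py <<'E'
import numpy as np, cv2
from rig import *
def cloud(n,d,u0,u1,v0,v1):
    c=camera_params(n);K=c["K"]
    v,u=np.mgrid[v0:v1,u0:u1]; z=d[v0:v1,u0:u1]
    P=np.stack([(u-K[0,2])/K[0,0]*z,(v-K[1,2])/K[1,1]*z,z],-1)
    W=P@c["rotation"].T+c["position"]
    W[z==0]=np.nan
    return W
def proj(n,W):
    c=camera_params(n);K=c["K"]
    P=(np.atleast_2d(W)-c["position"])@c["rotation"]
    return np.c_[K[0,0]*P[:,0]/P[:,2]+K[0,2],K[1,1]*P[:,1]/P[:,2]+K[1,2]]
def down(yaw): # jaw axis (tool z) at yaw in the horizontal plane, x down
    x=np.array([0,0,-1.]); z=np.array([np.cos(yaw),np.sin(yaw),0]); return np.c_[x,np.cross(z,x),z]
E
python3 - <<'E'
from h import *
t=cv2.imread("pics/top0.png"); s=cv2.imread("pics/side0.png")
A=cv2.resize(t[180:255,210:410],None,fx=4,fy=4,interpolation=cv2.INTER_CUBIC)
B=cv2.resize(s[160:300,300:380],(320,560),interpolation=cv2.INTER_CUBIC)
C=cv2.resize(s[160:195,325:375],(400,280),interpolation=cv2.INTER_CUBIC)
cv2.imwrite("pics/cropA.png",A)
o=np.zeros((560,720,3),np.uint8);o[:,:320]=B;o[:280,320:]=C;cv2.imwrite("pics/cropB.png",o)
d=np.load("pics/top0.npy")
def stats(n,d,box,zl,zh):
    W=cloud(n,d,*box).reshape(-1,3); m=(W[:,2]>zl)&(W[:,2]<zh); P=W[m]
    (c,r,a)=cv2.minAreaRect(P[:,:2].astype(np.float32)*1000); (ec,er)=cv2.minEnclosingCircle(P[:,:2].astype(np.float32)*1000)
    print(n,zl,zh,m.sum(),P.mean(0).round(4),"rect",np.round(c,1),np.round(r,1),a,"circ",np.round(ec,1),round(er,1))
ds=np.load("pics/side0.npy")
for n,dd,b in (("top",d,(350,392,198,238)),("side",ds,(330,366,160,192))):
    stats(n,dd,b,.005,.02); stats(n,dd,b,.028,.06); stats(n,dd,b,-.01,.003)
for n,dd,b in (("top",d,(270,315,180,222)),("side",ds,(298,342,208,246))):
    stats(n,dd,b,.034,.05)
for n,dd,b in (("top",d,(215,262,200,236)),("side",ds,(312,338,238,298))):
    stats(n,dd,b,.15,.18);stats(n,dd,b,.03,.105);stats(n,dd,b,.005,.015)
E
```

```text
top 0.005 0.02 736 [ 0.5036 -0.196   0.0135] rect [ 501.7 -197.4] [118.9 112.4] 86.5682144165039 circ [ 507.7 -201.7] 72.4
top 0.028 0.06 101 [ 0.504  -0.1958  0.0418] rect [ 504.5 -196.5] [31.8 26.3] 6.904054164886475 circ [ 504.1 -195.7] 17.0
top -0.01 0.003 683 [ 4.992e-01 -1.999e-01 -2.000e-04] rect [ 503.2 -198.7] [120.4 114.7] 88.12467956542969 circ [ 502.9 -198.4] 81.6
side 0.005 0.02 393 [ 0.5026 -0.1889  0.0126] rect [ 503.4 -195.8] [87.8 94.1] 8.09884262084961 circ [ 502.1 -195.5] 48.6
side 0.028 0.06 71 [ 0.5038 -0.1903  0.0391] rect [ 503.8 -191. ] [30.6 25.8] 28.089317321777344 circ [ 504.8 -193.3] 16.3
side -0.01 0.003 661 [ 0.5075 -0.2289 -0.001 ] rect [ 505.3 -221.3] [120.  150.2] 10.54580020904541 circ [ 505.3 -220.8] 93.4
top 0.034 0.05 189 [0.5476 0.0295 0.0398] rect [547.4  27.9] [85.5 86. ] 43.29210662841797 circ [547.1  28.4] 43.9
side 0.034 0.05 175 [0.5468 0.0312 0.0382] rect [546.7  30.2] [85.9 85.2] 66.69499206542969 circ [547.2  29.8] 44.7
top 0.15 0.18 132 [0.505  0.1781 0.1612] rect [505.7 178.8] [26.2 30.4] 21.118141174316406 circ [505.3 178.5] 18.3
top 0.03 0.105 222 [0.5026 0.1727 0.0797] rect [506.1 177.9] [21.9 93.1] 20.97477912902832 circ [504.7 177.3] 46.7
top 0.005 0.015 163 [0.5067 0.1765 0.0079] rect [513.7 184.5] [134.8 101.5] 88.29544830322266 circ [511.  184.5] 79.4
side 0.15 0.18 149 [0.5045 0.1825 0.1596] rect [504.8 180.3] [26.  30.1] 22.261714935302734 circ [505.4 180.3] 18.4
side 0.03 0.105 248 [0.5019 0.193  0.074 ] rect [511.7 143.1] [ 41.  170.1] 20.377416610717773 circ [522.6 147.2] 85.5
side 0.005 0.015 133 [0.511  0.1623 0.0092] rect [517.7 133.5] [ 69.9 168.6] 7.639800548553467 circ [501.2 131.3] 86.2
```

View pics/cropA.png

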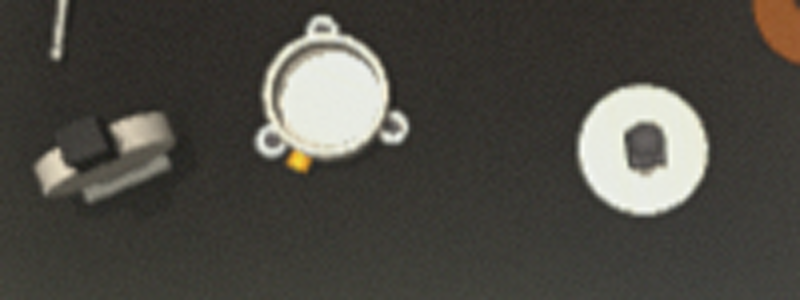

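View pics/cropB.png

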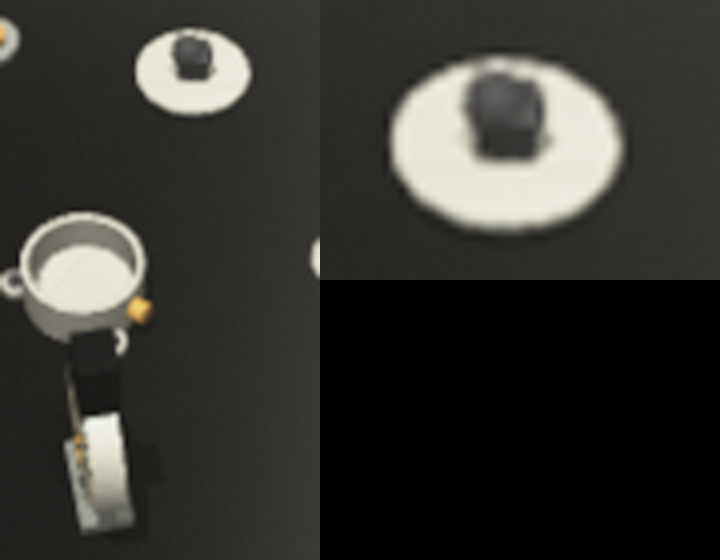

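Crops: the chosen part at (371,217) is the aluminium cover with a dark square stud. The brown and blue ones are look-alikes. The housing is open at (292,205), and the gauge's black post is at (231,214), with its dial facing away from the top camera. Next I'll refine the centres, stud yaw and crown side.

```bash
python3 - <<'E'
from h import *
d=np.load("pics/top0.npy"); t=cv2.imread("pics/top0.png")
def raypl(n,uv,z):
    c=camera_params(n);K=c["K"]; uv=np.asarray(uv,float)
    r=np.c_[(uv[:,0]-K[0,2])/K[0,0],(uv[:,1]-K[1,2])/K[1,1],np.ones(len(uv))]@c["rotation"].T
    return c["position"]+r*((z-c["position"][2])/r[:,2])[:,None]
for n,b,z in (("top",(350,392,198,238),.014),("side",(330,366,162,192),.014),("top",(270,315,180,222),.04)):
    im=cv2.imread(f"pics/{n}0.png");g=im[b[2]:b[3],b[0]:b[1]].min(2)
    m=(g>120).astype(np.uint8); cs,_=cv2.findContours(m,cv2.RETR_EXTERNAL,cv2.CHAIN_APPROX_NONE)
    c=max(cs,key=cv2.contourArea)[:,0]+[b[0],b[2]]
    P=raypl(n,c,z)[:,:2].astype(np.float32)*1000
    print(n,cv2.fitEllipse(P))
W=cloud("top",d,362,381,208,226); 
print("z"); print((W[...,2]*1000).round().astype(int)); 
m=(W[...,2]>.028); P=W[m]; 
i=np.argsort(-P[:,2])[:25]; print("hi",P[i].mean(0), P[i,2].max()); 
for a in range(0,90,5):
    u=np.array([np.cos(np.radians(a)),np.sin(np.radians(a))]); q=P[:,:2]@u; q2=P[:,:2]@np.array([-u[1],u[0]]); print(a,np.ptp(q).round(4),np.ptp(q2).round(4),end=" | ")
E
```

```text
top ((502.6866760253906, -196.3436279296875), (90.32474517822266, 91.3951644897461), 90.00003814697266)
side ((502.729248046875, -195.84437561035156), (90.33031463623047, 91.1944808959961), 11.49962043762207)
top ((546.2257690429688, 31.191625595092773), (84.70521545410156, 101.37152862548828), 59.134063720703125)
z
[[12 21 20 15 11 14 14 21 16 15 18 11 14 14 14 15 20 16 17]
 [15 14 16 12 16 17 11 16 20  9 12 16 15 17 18 16 15 16 13]
 [18 12 16 11 12 16 12 41 41 42 39 38 17 16 13 12 14 18 15]
 [12 12 15 18 15 12 40 41 43 44 45 42 40 44 16 15 16 18 14]
 [16 16 14  8 15 32 42 46 48 46 46 45 42 40 11 17 12 15 19]
 [13 17 20 11 27 42 38 43 50 50 49 46 44 42 15 17 11 13 13]
 [13 14 13  8 31 42 46 48 47 49 48 47 44 42 12 18 11 18 17]
 [17 17 14 16 17 35 47 39 48 45 51 46 49 46 10 21 15 17  8]
 [15 22 14 15 24 37 43 45 46 46 47 46 46 40 36 14 15 17 16]
 [15 15 12 15  8 40 40 43 44 46 48 45 41 36 36 12 13 16 14]
 [10 15 17 14  9 38 33 39 41 37 45 45 38 32 37 13 18  9 13]
 [15 11 12 14 16 28 36 36 42 42 45 42 43 36 37 11 18 14 18]
 [13 13 18 18 11 27 38 43 36 39 38 39 35 26  9 11 14 13 13]
 [11 12 16 16 13 21 33 31 36 37 39 13 18 12 17  5 14 12 15]
 [14 16 21  8  9 19 15 14 13 16 15 14 14 11 17 11 17 15  9]
 [17 11 17 12 14 14 14 10 13 14 16 13 15 12 16 14 17  7  8]
 [14 16 14 13 12 15 16 13 10 14 14 14 11 10 13 13 16 16 15]
 [14 12 12 15 13 20 10  5 10 15 14  8 14 13 16 14 16 16 10]]
hi [ 0.50613539 -0.19551992  0.04755419] 0.051441902326652134
0 0.0311 0.0274 | 5 0.0316 0.0267 | 10 0.0319 0.0264 | 15 0.0319 0.0268 | 20 0.0317 0.0277 | 25 0.0313 0.0292 | 30 0.0317 0.0305 | 35 0.0319 0.0315 | 40 0.0319 0.0323 | 45 0.0319 0.0328 | 50 0.0319 0.0331 | 55 0.0317 0.0335 | 60 0.0313 0.0338 | 65 0.031 0.0338 | 70 0.0306 0.0336 | 75 0.03 0.0332 | 80 0.0292 0.0325 | 85 0.0281 0.0315 |
```

```bash
python3 - <<'E'
from h import *
from scipy.optimize import least_squares
for n,b in (("top",(270,315,180,222)),("side",(298,342,208,246))):
    W=cloud(n,np.load(f"pics/{n}0.npy"),*b).reshape(-1,3); P=W[(W[:,2]>.034)&(W[:,2]<.047)]
    f=lambda c:np.hypot(P[:,0]-c[0],P[:,1]-c[1])-.04125
    r=least_squares(f,[.547,.029],loss="soft_l1",f_scale=.002); print(n,r.x,np.std(f(r.x)))
y=np.radians(8-90)
for p in ((.5027,-.196,.12),(.5027,-.196,.04),(.547,.029,.2),(.547,.029,.07)):
    print(p,np.round(inverse_kinematics(p,down(y)),2))
g=np.radians(21)
for k in (90,-90): # jaw along gauge +-y
    print(k,np.round(inverse_kinematics((.505,.179,.148),down(g+np.radians(k))),2))
    for yw in (0,45,60,90,110):
        yw=np.radians(yw); q=inverse_kinematics((.547,.029,.23),down(yw+np.radians(k)));print(yw,None if q is None else np.round(q,2))
        for m in (.34,):
            xg=np.array([np.cos(yw),np.sin(yw),0]); R=cv2.Rodrigues(-m*xg)[0]
            p=np.array([.547,.029,.08])+R@[0,0,.148]
            q=inverse_kinematics(p,R@down(yw+np.radians(k)));print("  tilt",None if q is None else np.round(q,2))
E
```

```text
top [0.54678499 0.02814255] 0.0016806290454242853
side [0.54648487 0.03068579] 0.0018543923696401354
(0.5027, -0.196, 0.12) [ 0.49  0.43 -0.25  1.97  0.15  0.76 -1.28]
(0.5027, -0.196, 0.04) [ 0.45  0.55 -0.21  2.02  0.19  0.59 -1.31]
(0.547, 0.029, 0.2) [ 0.32  0.38 -0.57  1.87  0.24  0.96 -1.79]
(0.547, 0.029, 0.07) [ 0.18  0.54 -0.41  1.98  0.32  0.69 -1.85]
90 [ 0.32  0.57 -0.99  1.93  0.58  0.96  0.99]
0.0 [ 0.62  0.46 -0.98  1.83  0.43  1.08  1.05]
  tilt [ 0.28  0.51 -0.89  1.8   0.7   1.3   0.7 ]
0.7853981633974483 [ 0.72  0.55 -1.17  1.82  0.56  1.15  1.72]
  tilt [ 0.58  0.41 -1.17  2.03  0.85  1.04  1.32]
1.0471975511965976 [ 0.72  0.55 -1.17  1.82  0.56  1.15  1.98]
  tilt [ 0.66  0.34 -1.16  2.09  0.8   0.88  1.65]
1.5707963267948966 [ 0.72  0.55 -1.17  1.82  0.56  1.15  2.5 ]
  tilt [ 0.85  0.25 -1.14  2.15  0.55  0.62  2.49]
1.9198621771937625 [-0.95  0.48  1.12  1.91 -0.49  1.07 -2.42]
  tilt [-1.08  0.16  1.16  2.22 -0.51  0.6  -2.36]
-90 [ 0.18  0.48 -0.77  1.94  0.43  0.89 -2.02]
0.0 [ 0.33  0.34 -0.58  1.84  0.22  1.02 -1.91]
  tilt [ 0.24  0.49 -0.83  1.8   0.67  1.28 -2.42]
0.7853981633974483 [ 0.39  0.36 -0.66  1.84  0.26  1.03 -1.15]
  tilt [ 0.53  0.38 -1.09  2.03  0.81  1.   -1.78]
1.0471975511965976 [ 0.4   0.36 -0.67  1.84  0.26  1.03 -0.9 ]
  tilt [ 0.64  0.32 -1.13  2.09  0.78  0.86 -1.48]
1.5707963267948966 [ 0.44  0.38 -0.73  1.84  0.29  1.04 -0.4 ]
  tilt [ 0.68  0.18 -0.92  2.15  0.41  0.58 -0.53]
1.9198621771937625 [ 0.47  0.39 -0.77  1.84  0.31  1.04 -0.07]
  tilt [ 0.74  0.19 -0.87  2.14  0.12  0.55  0.16]
```

```bash
python3 - <<'E'
from h import *
R=down(np.radians(-82))
movep((.5027,-.196,.13),R)
move_l((.5027,-.196,.0405),feed=.1,until_force=8)
s=sense();print(s["time_s"],s["position"],s["wrist_force"])
command_gripper(.0,60); s=sense();print(s["time_s"],s["finger_gap"])
move_l((.5027,-.196,.16),feed=.2)
p,_=camera("side");cv2.imwrite("pics/lift.png",cv2.resize(p[80:240,240:440],None,fx=4,fy=4)[:600,:800,::-1])
s=sense();print(s["time_s"],s["finger_gap"],s["wrist_force"],s["position"])
E
```

```text
3.075 [ 0.50320414 -0.19612973  0.04103278] [-0.41786224  0.35974796 -0.98332368]
3.6583 0.025079868109912175
4.4583 0.02498474104255301 [ 0.24224623  0.49313026 -4.10490134] [ 0.5012139  -0.19559769  0.15807983]
```

View pics/lift.png

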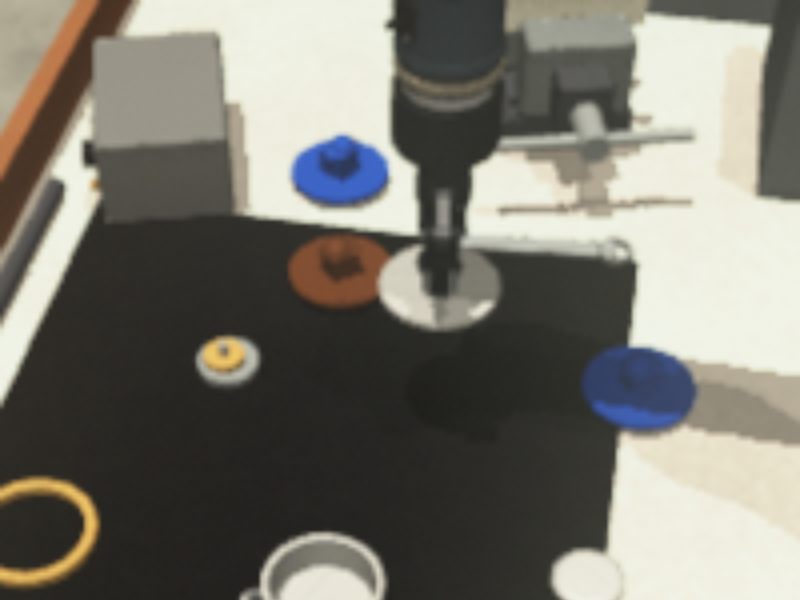

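```bash
python3 - <<'E'
from h import *
R=down(np.radians(-82))
move_l((.547,.0293,.16),R,feed=.2)
move_l((.547,.0293,.085),feed=.1)
s=sense();print(s["time_s"],s["position"],s["wrist_force"])
print(move_l((.547,.0293,.071),feed=.03,until_force=6))
s=sense();print(s["time_s"],s["position"],s["wrist_force"],s["finger_gap"])
p,_=camera("side");cv2.imwrite("pics/place.png",cv2.resize(p[140:290,240:440],None,fx=4,fy=4)[:600,:800,::-1])
E
```

```text
6.6583 [0.547575   0.02940713 0.08552576] [ 0.57614357 -0.10087388 -3.32061105]
True
7.0917 [0.54706273 0.02921574 0.07302529] [-0.60787163  0.34695663  3.69306382] 0.025404856412048153
```

View pics/place.png

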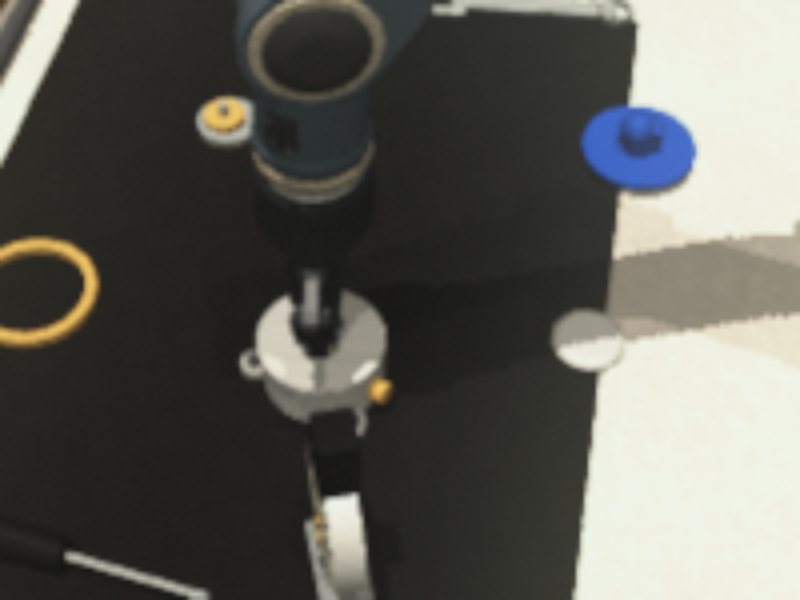

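Contact came at the predicted seated height (TCP z 0.073), so I'll release, rise and check.

```bash
python3 - <<'E'
from h import *
command_gripper(.085,60)
move_l((.547,.0293,.26),feed=.2)
movep((.505,.179,.26),down(np.radians(21-90)))
for n,b in (("top",(250,350,160,235)),("side",(280,380,190,265))):
    p,d=camera(n);cv2.imwrite(f"pics/seat_{n}.png",cv2.resize(p[b[2]:b[3],b[0]:b[1]],None,fx=7,fy=7,interpolation=cv2.INTER_CUBIC)[:,:,::-1]);np.save(f"pics/seat_{n}.npy",d)
    W=cloud(n,d,*b).reshape(-1,3); W=W[np.hypot(W[:,0]-.547,W[:,1]-.0293)<.06]
    F=W[(W[:,2]>.040)&(W[:,2]<.052)]; (c,r)=cv2.minEnclosingCircle(F[:,:2].astype(np.float32)*1000)
    A=np.c_[F[:,:2]-F[:,:2].mean(0),np.ones(len(F))]; pl=np.linalg.lstsq(A,F[:,2],rcond=None)[0]
    S=W[W[:,2]>.055];i=np.argsort(-S[:,2])[:20]
    print(n,"flange",F.mean(0),c,r,"plane",pl,"hi",S[i].mean(0),"rect",cv2.minAreaRect(S[:,:2].astype(np.float32)*1000))
print(sense()["time_s"])
E
```

```text
top flange [0.54682401 0.02952526 0.04634023] (548.3414916992188, 29.78532600402832) 46.09477233886719 plane [-0.00103636  0.00061781  0.04634023] hi [0.55074056 0.03095985 0.07965369] rect ((548.419921875, 30.112552642822266), (33.76154327392578, 26.271909713745117), 8.402721405029297)
side flange [0.56332149 0.04180684 0.04495122] (547.366455078125, 31.925323486328125) 46.673614501953125 plane [-0.00083018 -0.0002382   0.04495122] hi [0.5545291  0.03395497 0.07457447] rect ((554.6168212890625, 30.281986236572266), (29.753557205200195, 18.702980041503906), 77.49554443359375)
9.6083
```

View pics/seat_top.png

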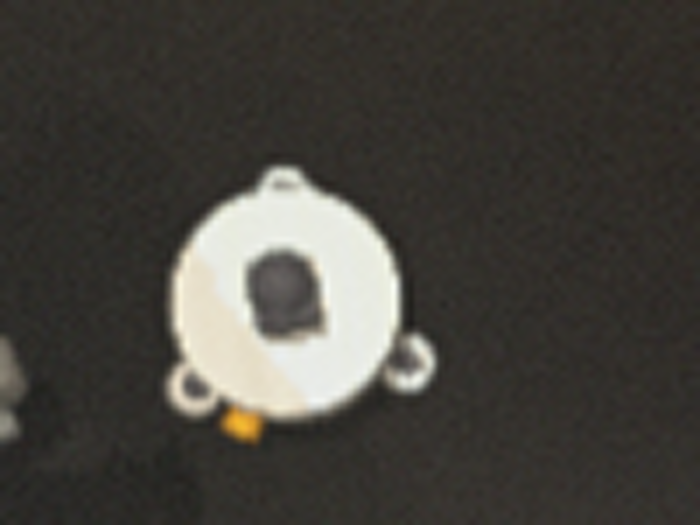

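View pics/seat_side.png

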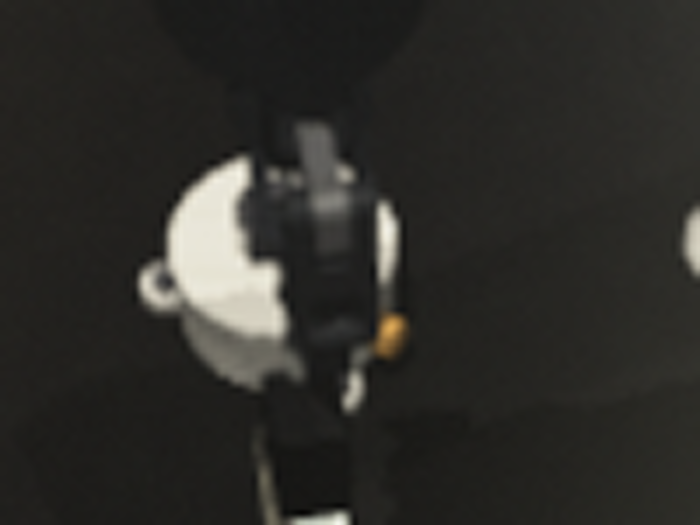

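Cover seated: flange top at 46.3 mm (46 expected), plane tilt about 0.001 rad, crown at about (0.551, 0.030, 0.080). Next is the gauge.

```bash
python3 - <<'E'
from h import *
R=down(np.radians(21.3-90))
movep((.5053,.1795,.21),R)
print(move_l((.5053,.1795,.148),feed=.12,until_force=8))
s=sense();print(s["time_s"],s["position"],s["wrist_force"])
command_gripper(0,90); s=sense();print(s["time_s"],s["finger_gap"])
move_l((.5053,.1795,.30),feed=.2)
s=sense();print(s["time_s"],s["finger_gap"],s["wrist_force"],s["position"])
# candidate show poses to side camera
c=camera_params("side")["position"]
for p0 in ((.45,.25,.5),(.5,.2,.5),(.5,.15,.45),(.5,.1,.4),(.55,.1,.35)):
  for yw in (90,100):
    for tl in (0,15,30,45):
        yr=np.radians(yw); y=np.array([-np.sin(yr),np.cos(yr),0]); Rt=cv2.Rodrigues(-np.radians(tl)*y)[0]
        q=inverse_kinematics(p0,Rt@down(yr-np.pi/2)); print(p0,yw,tl,None if q is None else np.round(q,2))
E
```

```text
False
10.5917 [0.50609751 0.1799177  0.14906523] [-0.4256447  -0.1444     -0.14842154]
11.1417 0.029314999416087967
12.05 0.029103228227603296 [ 0.32517051 -0.65911099 -3.21503287] [0.50428615 0.17901006 0.29832777]
(0.45, 0.25, 0.5) 90 0 [ 0.02  0.14 -0.69  1.48  0.09  1.56 -0.67]
(0.45, 0.25, 0.5) 90 15 [ 0.15  0.07 -0.65  1.56 -0.19  1.41 -0.47]
(0.45, 0.25, 0.5) 90 30 [ 0.26  0.02 -0.59  1.65 -0.5   1.31 -0.24]
(0.45, 0.25, 0.5) 90 45 [ 0.26  0.01 -0.46  1.76 -0.8   1.28 -0.  ]
(0.45, 0.25, 0.5) 100 0 [ 0.03  0.14 -0.71  1.47  0.09  1.56 -0.5 ]
(0.45, 0.25, 0.5) 100 15 [ 0.17  0.1  -0.68  1.53 -0.19  1.45 -0.31]
(0.45, 0.25, 0.5) 100 30 [ 0.27  0.08 -0.62  1.61 -0.48  1.39 -0.11]
(0.45, 0.25, 0.5) 100 45 [ 0.29  0.08 -0.53  1.69 -0.76  1.39  0.09]
(0.5, 0.2, 0.5) 90 0 [ 0.08  0.18 -0.65  1.43  0.11  1.57 -0.56]
(0.5, 0.2, 0.5) 90 15 [ 0.22  0.13 -0.62  1.5  -0.17  1.44 -0.38]
(0.5, 0.2, 0.5) 90 30 [ 0.32  0.11 -0.58  1.58 -0.46  1.36 -0.18]
(0.5, 0.2, 0.5) 90 45 [ 0.35  0.1  -0.48  1.67 -0.76  1.34  0.04]
(0.5, 0.2, 0.5) 100 0 [ 0.1   0.18 -0.67  1.43  0.11  1.57 -0.39]
(0.5, 0.2
[... 1113 characters left out ...]
9 -0.18  1.32  0.02]
(0.5, 0.1, 0.4) 100 30 [ 0.47  0.19 -0.55  1.71 -0.44  1.35  0.21]
(0.5, 0.1, 0.4) 100 45 [ 0.5   0.24 -0.48  1.75 -0.67  1.41  0.39]
(0.55, 0.1, 0.35) 90 0 [ 0.23  0.26 -0.61  1.66  0.16  1.27 -0.4 ]
(0.55, 0.1, 0.35) 90 15 [ 0.37  0.26 -0.61  1.69 -0.12  1.19 -0.17]
(0.55, 0.1, 0.35) 90 30 [ 0.49  0.28 -0.61  1.73 -0.4   1.16  0.06]
(0.55, 0.1, 0.35) 90 45 [ 0.55  0.32 -0.56  1.77 -0.67  1.19  0.3 ]
(0.55, 0.1, 0.35) 100 0 [ 0.26  0.27 -0.63  1.66  0.16  1.27 -0.23]
(0.55, 0.1, 0.35) 100 15 [ 0.39  0.28 -0.64  1.66 -0.1   1.24 -0.03]
(0.55, 0.1, 0.35) 100 30 [ 0.49  0.33 -0.63  1.68 -0.35  1.25  0.17]
(0.55, 0.1, 0.35) 100 45 [ 0.54  0.39 -0.6   1.7  -0.59  1.3   0.36]
```

```bash
python3 - <<'E'
from h import *
yr=np.radians(100); y=np.array([-np.sin(yr),np.cos(yr),0]); Rt=cv2.Rodrigues(-np.radians(20)*y)[0]
movep((.45,.27,.56),Rt@down(yr-np.pi/2))
sleep(1.0)
p,d=camera("side");np.save("pics/show.npy",d);cv2.imwrite("pics/show.png",p[:,:,::-1])
s=sense();print(s["time_s"],s["finger_gap"],s["position"],s["tcp_rot"])
c=s["position"]-0.083*(Rt@[0,0,1.]); u,v=proj("side",c)[0]; print(u,v)
u,v=int(u),int(v); cv2.imwrite("pics/showc.png",cv2.resize(p[max(v-75,0):v+75,u-100:u+100],None,fx=4,fy=4,interpolation=cv2.INTER_CUBIC)[:,:,::-1])
E
```

```text
14.3667 0.02879652329136388 [0.45000068 0.26998314 0.56000306] [[-5.93707705e-02 -1.63155939e-01  9.84812292e-01]
 [ 3.36801470e-01  9.25429641e-01  1.73622432e-01]
 [-9.39702017e-01  3.41994326e-01  7.68936933e-06]]
342.73223985551493 198.38908079207187
```

View pics/showc.png

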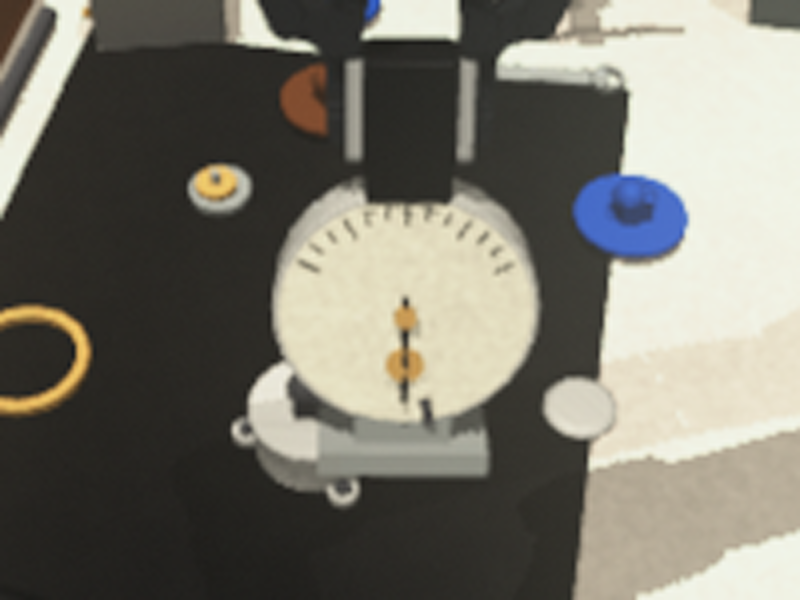

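```bash
cat >> h.py <<'E'
def gframe(s):
    """gauge axes from tool pose (tool z = -gauge y, tool x = -gauge z)"""
    R=s["tcp_rot"]; return np.c_[R[:,1],-R[:,2],-R[:,0]]
def dialuv(uv,O,G,h):
    c=camera_params("side");K=c["K"];uv=np.atleast_2d(uv).astype(float)
    r=np.c_[(uv[:,0]-K[0,2])/K[0,0],(uv[:,1]-K[1,2])/K[1,1],np.ones(len(uv))]@c["rotation"].T
    n=G[:,0]; P0=O+h*n
    t=((P0-c["position"])@n)/(r@n); return ((c["position"]+r*t[:,None])-O)@G[:,1:]*1000
E
python3 - <<'E'
from h import *
s=sense(); G=gframe(s); print(G.round(3))
O=s["position"]-.083*G[:,2]
im=cv2.imread("pics/show.png"); 
g=im[190:235,325:370].min(2); 
cv2.imwrite("pics/dialz.png",cv2.resize(im[180:240,315:375],None,fx=10,fy=10,interpolation=cv2.INTER_NEAREST))
f=lambda a:np.array(a)/4+[242,123]-.375
pts=f([(405,317),(405,403),(424,400),(433,430),(405,365)])
for h in (.010,.014): print(h,dialuv(pts,O,G,h).round(1).tolist())
# pixels of dark in lower dial rectified
h=.012
v,u=np.mgrid[195:240,320:370]; q=dialuv(np.c_[u.ravel(),v.ravel()],O,G,h)
E
```

```text
[[-0.163 -0.985  0.059]
 [ 0.925 -0.174 -0.337]
 [ 0.342 -0.     0.94 ]]
0.01 [[0.1, -0.1], [0.8, -36.7], [7.7, -35.3], [11.4, -48.5], [0.4, -20.2]]
0.014 [[-0.0, 2.1], [0.7, -34.1], [7.6, -32.7], [11.2, -45.8], [0.4, -17.8]]
```

```bash
python3 - <<'E'
from h import *
# rectified dial picture, 8 px per mm -> 6 px/mm
s=sense(); G=gframe(s); O=s["position"]-.083*G[:,2]; im=cv2.imread("pics/show.png"); h=.012
yy=(np.arange(600)-300)/6; zz=(300-np.arange(600))/6
Y,Z=np.meshgrid(yy,zz); P=O+h*G[:,0]+(Y[...,None]*G[:,1]+Z[...,None]*G[:,2])/1000
uv=proj("side",P.reshape(-1,3)).reshape(600,600,2).astype(np.float32)
cv2.imwrite("pics/rect.png",cv2.remap(im,uv[...,0],uv[...,1],cv2.INTER_CUBIC))
E
```

```text
(no output)
```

View pics/rect.png

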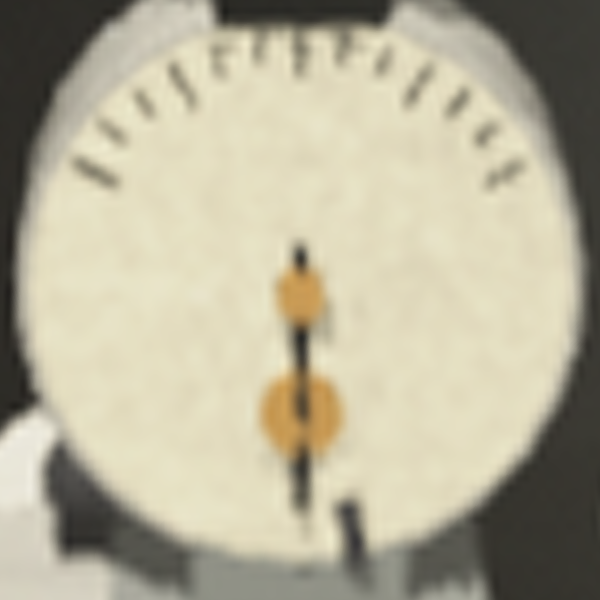

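Rectified dial: hub (301,297), pointer tip (303,512), mark inner end (346,500). The mark is therefore at about +0.21 rad, with the pointer reading near 0. Now stand the gauge on the crown.

```bash
python3 - <<'E'
from h import *
R=down(np.radians(98-90))
C=np.array([.551,.030])
movep((*C,.34),R)
move_l((*C,.245),feed=.12)
sleep(.3)
s=sense();print(s["time_s"],s["position"],s["wrist_force"])
for n,b in (("side",(270,390,150,250)),("top",(240,340,150,233))):
    p,d=camera(n);cv2.imwrite(f"pics/ab_{n}.png",cv2.resize(p[b[2]:b[3],b[0]:b[1]],None,fx=6,fy=6,interpolation=cv2.INTER_CUBIC)[:,:,::-1])
print(s["finger_gap"],s["tcp_rot"].round(3))
E
```

```text
16.9 [0.55122049 0.030009   0.24549109] [ 0.8185228   0.2456393  -2.39807845]
0.0290932606586603 [[ 0.001 -0.139  0.99 ]
 [-0.     0.99   0.139]
 [-1.    -0.     0.001]]
```

View pics/ab_side.png

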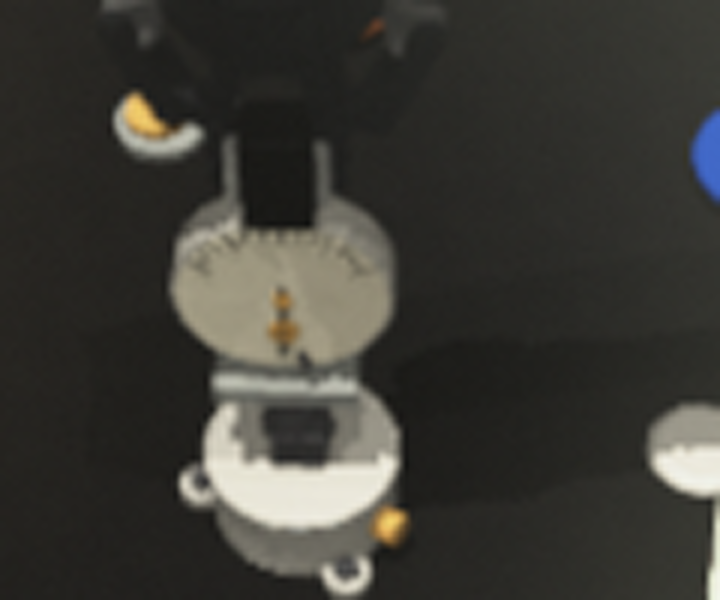

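View pics/ab_top.png

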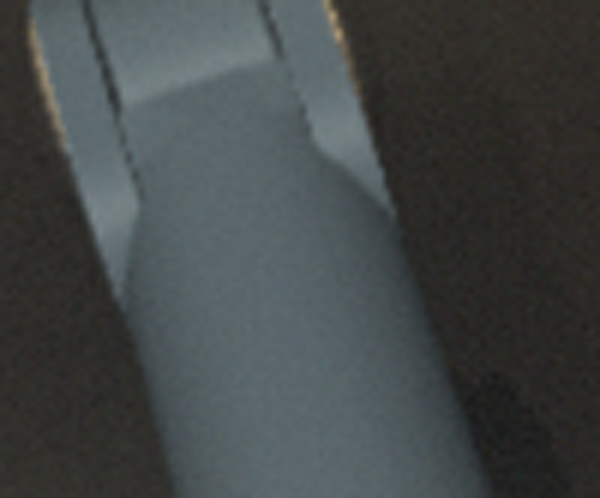

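Held upright above the stud: foot at (287,384) and crown at (300,412) in the 6x side crop. Down to touch.

```bash
python3 - <<'E'
from h import *
C=np.array([.551,.030])
print(move_l((*C,.222),feed=.03,until_force=5))
s=sense();print(s["time_s"],s["position"],s["wrist_force"])
sleep(.5)
s=sense();print(s["time_s"],s["position"],s["wrist_force"],s["ft_torque"])
p,d=camera("side");b=(270,390,150,250);cv2.imwrite(f"pics/on_side.png",cv2.resize(p[b[2]:b[3],b[0]:b[1]],None,fx=6,fy=6,interpolation=cv2.INTER_CUBIC)[:,:,::-1])
E
```

```text
True
17.575 [0.55097966 0.03002044 0.22816013] [-0.33163178 -1.04950403  4.64104114]
18.075 [0.55089931 0.02996105 0.22811026] [ 0.93044586 -0.38983595  6.28927025] [-0.00522304  0.10298027 -0.0187045 ]
```

View pics/on_side.png

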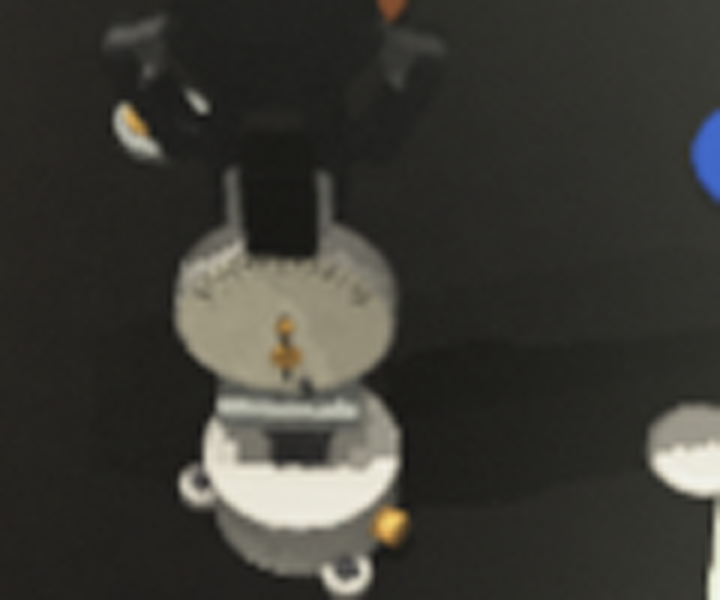

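Step 2 contact held 0.5 s at about 9 N and upright. Now rock about gauge x by −0.21 rad, rolling over the dome.

```bash
python3 - <<'E'
from h import *
s=sense(); T=s["position"].copy(); R=s["tcp_rot"].copy(); ax=gframe(s)[:,0]
Cd=np.array([.551,.030,.066]); n=np.array([0,0,1.]); N=210
for k in range(1,N+1):
    w=-.21/N*ax; dR=cv2.Rodrigues(w)[0]
    c=Cd+.014*n; T=c+dR@(T-c); R=dR@R; n=dR@n
    if k%35==0:
        move_l(T,R,feed=.03); s=sense(); print(s["time_s"].__round__(2),s["position"].round(4),s["wrist_force"].round(1),T.round(4))
sleep(1.2); s=sense();print(s["time_s"],s["wrist_force"].round(1),gframe(s).round(3).tolist())
p,d=camera("side");cv2.imwrite("pics/tilt.png",p[:,:,::-1])
b=(270,390,150,250);cv2.imwrite(f"pics/tilt_side.png",cv2.resize(p[b[2]:b[3],b[0]:b[1]],None,fx=6,fy=6,interpolation=cv2.INTER_CUBIC)[:,:,::-1])
G=gframe(s);O=s["position"]-.083*G[:,2]
yy=(np.arange(600)-300)/6; Y,Z=np.meshgrid(yy,-yy); P=O+.012*G[:,0]+(Y[...,None]*G[:,1]+Z[...,None]*G[:,2])/1000
uv=proj("side",P.reshape(-1,3)).reshape(600,600,2).astype(np.float32)
cv2.imwrite("pics/rect2.png",cv2.remap(p[:,:,::-1].copy(),uv[...,0],uv[...,1],cv2.INTER_CUBIC))
E
```

```text
18.42 [0.5455 0.0292 0.2281] [-1.2  0.7  2.4] [0.5458 0.0292 0.228 ]
18.74 [0.5406 0.0286 0.2279] [-1.5  0.1  3.3] [0.5407 0.0285 0.2278]
19.07 [0.5355 0.0278 0.2274] [-2.1  0.5  4.1] [0.5356 0.0278 0.2274]
19.39 [0.5304 0.0271 0.2268] [-3.5 -0.1  4.6] [0.5305 0.0271 0.2268]
19.72 [0.5253 0.0264 0.2261] [-4.1 -0.2  5.2] [0.5254 0.0264 0.2261]
20.04 [0.5204 0.0257 0.2252] [-4.2  1.1  5.9] [0.5203 0.0257 0.2252]
21.2417 [-4.3 -0.2  5.2] [[-0.139, -0.969, -0.205], [0.99, -0.136, -0.029], [0.0, -0.207, 0.978]]
```

View pics/tilt_side.png

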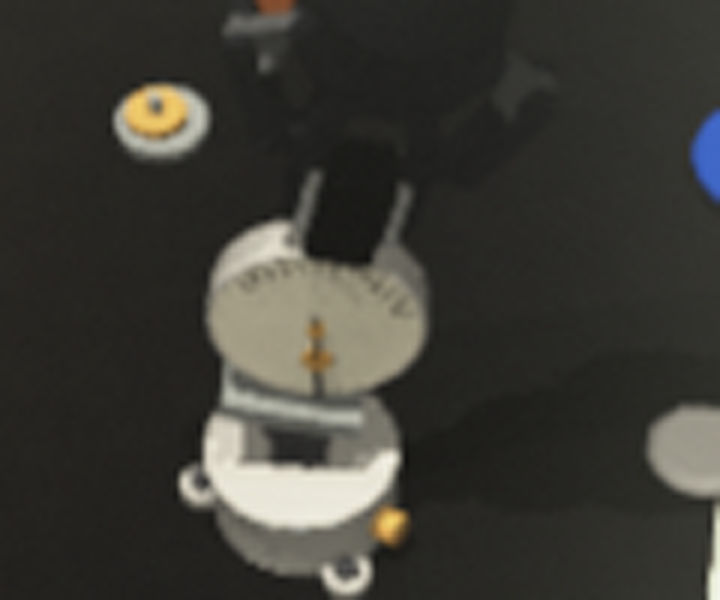

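View pics/rect2.png

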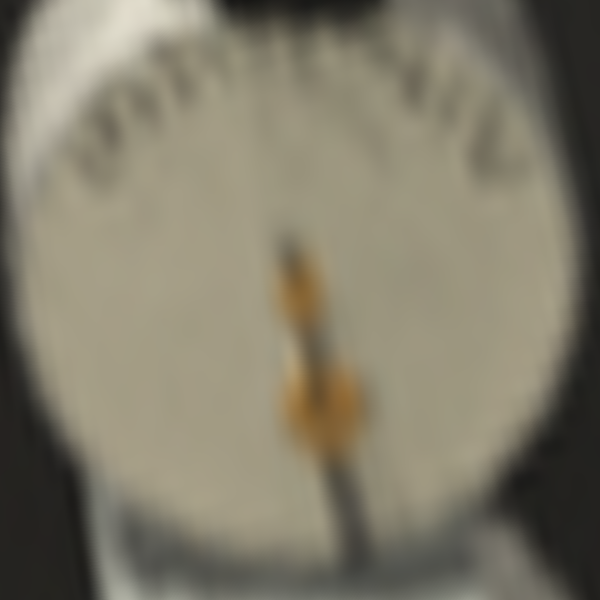

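```bash
python3 - <<'E'
from h import *
a=[];D=[];f=[]
for i in range(12):
    p,d=camera("side");a.append(p[:,:,::-1].astype(float));D.append(d);f.append(sense()["wrist_force"])
print(sense()["time_s"],np.mean(f,0),np.std(f,0), "img std",np.std(a,0)[190:235,300:345].max().round(1))
p=np.mean(a,0).astype(np.uint8); s=sense(); G=gframe(s);O=s["position"]-.083*G[:,2]
yy=(np.arange(600)-300)/11; Y,Z=np.meshgrid(yy,-(yy+18)); P=O+.012*G[:,0]+(Y[...,None]*G[:,1]+Z[...,None]*G[:,2])/1000
uv=proj("side",P.reshape(-1,3)).reshape(600,600,2).astype(np.float32)
cv2.imwrite("pics/rect3.png",cv2.remap(p,uv[...,0],uv[...,1],cv2.INTER_CUBIC))
d=np.median(D,0); W=cloud("side",d,290,345,208,245).reshape(-1,3); W=W[np.hypot(W[:,0]-.547,W[:,1]-.03)<.047]
F=W[(W[:,2]>.040)&(W[:,2]<.052)]; A=np.c_[F[:,:2]-F[:,:2].mean(0),np.ones(len(F))]; print("plane",np.linalg.lstsq(A,F[:,2],rcond=None)[0],len(F))
print("circ",cv2.minEnclosingCircle(F[:,:2].astype(np.float32)*1000), "x",F[:,0].min(),F[:,0].max(),"ymax",F[:,1].max())
E
```

```text
21.8917 [-4.16152801  0.09550142  6.34914737] [0.39716928 0.42572835 0.46693971] img std 8.4
plane [ 0.00242258 -0.00985436  0.04480269] 447
circ ((547.4429931640625, 30.983152389526367), 45.90110397338867) x 0.5020589195355749 0.5931275134242449 ymax 0.07665203132666609
```

View pics/rect3.png

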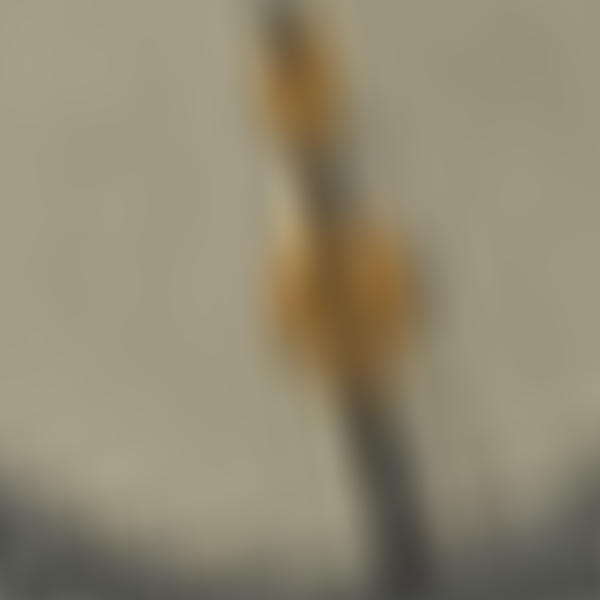

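The pointer and tab run as one straight line: hub (300,90), bob (348,303), tab (403,560). Their angles are about 0.22 and 0.21 rad. The cover is unmoved, so I'm handing in.

```bash
python3 -c "
from rig import *
print(finish_job()); s=sense(); print(s['time_s'],s['wrist_force'],s['finger_gap'])"
```

```text
the job is handed in; nothing more can be done
None
the job is handed in; nothing more can be done
```

The job is handed in: the cover is seated on the housing, and the gauge is held on the stud with its pointer on the mark. The hand-in gave no verdict, so the outcome below rests on my own checks.

- **Cover:** I placed the aluminium cover with the dark stud into the housing and let go. Its flange top measured about 46 mm from the top camera (46 expected) and it was level to about 0.001 rad. After rocking the gauge, the cover was still centred to about 1–2 mm. The side camera then gave a tilt of about 0.01 rad, inside the 0.035 limit, with noisier depth.
- **Upright step:** I read the mark at about +0.21 rad with the gauge held up to the side camera. I then stood the gauge upright on the crown with about 9 N of contact for 0.5 s.
- **Final angle:** I rocked the gauge −0.21 rad over the dome. In the averaged picture the pointer was at about 0.22 and the mark at about 0.21 rad, roughly 0.5 mm apart at the tip against the 2 mm limit. The pointer looked still and the contact stayed at about 9 N, including a steady side push of about 4 N that I left in place.
- **Time and bystanders:** Hand-in was at about 22 s of the 67 s. I touched none of the bystanders that I know of, but did not check their positions separately.

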